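# Hold a block battery under contact in a cam-lever load-test fixture

### The job

Load-test the block battery: lay it flat in the nest of the cam-lever test fixture with its two terminals facing the contact head, setting it down gently and letting go of it while the lever is still down. Then swing the sprung lever up to the cam's highest lift, where the lever stands straight up and the contact head is pushed farthest onto the battery. The lever springs back if released, so finish while still holding it there for the reading; leave the other things on the desk where they are.

Things in the scene. Friction and masses are not known exactly. Their poses are not given: they have to be found in the camera images.
- block_cell: 9 V block battery (~45 g) lying on its broad side: 26 mm wide, 18 mm high, body 46 mm long, plus two snap terminals 3 mm out of one end. Origin: centre of the plain end, 9 mm above what it lies on. Its z axis is its length, pointing to the terminal end (middle of the body at 23 mm, terminal face at 46 mm); its x axis points up as it lies; y is its 26 mm width.
- fixture: Cam-lever contact fixture, fixed: base plate 90 x 182 mm (x, y), top at 12 mm. Origin on the desk, z up, y the sliding direction. From +y: backstop (46 mm high), nest, sliding contact head (65 mm high), cam (to 78 mm) on a shaft along x at y = -70, z = 47 mm, and the lever that lies out over the -y end. Two binding posts 33 mm high at x = +-34, y = 47 mm.
- nest (a point): Centre of the nest floor, under the middle of the battery's body when laid in along y, terminals to -y; 20 mm above the desk, axes as fixture. Corner locators 12 mm high, flared, leave 30 mm in x for the battery; those at +y and -y stand 32 mm apart, open for fingers. Backstop face 27 mm away at +y, drawn-back contact pad 27 mm away at -y.
- contact_pad: Black pad 26 x 5 x 17 mm with two sockets, on springs (3.5 N per mm, 6 mm) in front of the contact head. Origin at the centre of its face towards the battery. It travels about 11 mm to the fixture's +y with the head, meets the battery on the way, pushes it against the backstop, and presses with about 10 N at the highest lift.
- contact_head (a joint): Lift of the cam: travel of the contact head in m, 0 with the lever down, 0.0108 at the most, where the lever stands upright; it falls again when the lever goes past.
- cam_lever (a joint): Angle of the lever in rad. 0: down, sticking out to the fixture's -y, 0.17 rad above level; grows as the lever is swung up and over towards +y; 1.40: upright, the cam's highest lift; end of travel 2.3, leaning over the nest. A spring drives it back to 0: 1 to 2 N at the knob when down, 4 to 5 N when upright.
- tape_black: Roll of black tape lying flat, 66 mm across, 19 mm high; not part of the job. Origin at the centre of its underside.
- driver_yellow: Screwdriver 142 mm long with a yellow handle, lying near the front edge of the desk; not part of the job.
- side_cutters: Side cutters 123 mm long, lying at the far left; not part of the job.
- lever_grip: Grey plastic revolving grip at the end of the lever: a roller 24 mm in diameter, 38 mm long along the fixture's x, set like a T on the 9 mm steel lever rod. Origin at its centre, 95 mm from the shaft axis (63 mm above the desk when down, 142 mm upright). It spins freely, so fingers pointing down that pinch its flat ends (along the fixture's x) need not turn with the lever.

How it is judged:
By the outcome, as a careful person would: the job done as asked, in the order asked, and still so for the second after the job is handed in, while the arm keeps its last pose, push and grip.
It also fails if it takes over 48 s, if anything falls off the work surface, if the arm or the gripper's body presses on something with over 40 N, if the wrist force passes 120 N, or if a joint passes its speed limit or range.

### The arm

A 7-joint arm with a two-finger parallel gripper is mounted at the origin on a cart in front of the work surface, level with it; the furniture and walls round the work are solid. World frame = base frame: x ahead of the robot, y to its left, z up, the work surface at z = 0. Lengths are in m, angles in rad, forces in N, time in s.
With the tool pointing down it reaches from about 0.425 to 0.925 m from the base axis. Payload 6.8 kg.
Tool frame: the origin (TCP) lies at the very end of the fingers, on their centre line; the grasp point (between the pads) lies behind it (r.pinch_z is the z of the grasp point in the tool frame, in m); z points along the fingers, y is the line along which they close (so a half turn about z gives the same grasp; the last joint's range is limited). The gripper opens to 88 mm and grips with 3 to 60 N. Pads are 20 mm wide; open, the fingers measure 115 mm over their backs; the gripper's body (75 mm by 178 mm) begins 61 mm behind the grasp point.
Start: joints at [1.134, 0.477, 0.022, 1.555, -0.011, 1.109, -0.083], TCP at [0.218, -0.639, 0.223] pointing down, gripper open.
Joint ranges: [-2.96, 2.96], [-0.34, 2.1], [-1.41, 1.46], [0.24, 2.44], [-1.37, 4.51], [0.17, 1.92], [-2.96, 2.96]. Speed limits (rad/s): [2.39, 2.39, 3.14, 3.14, 3.14, 3.14, 3.14].

### API

Orientations are given as a rotation vector (axis times angle).
In Python, from workcell import r, read_camera, camera_model, close_job, boxes_of gives the robot as it stands. The module is installed in compiled form; this text tells all that it offers.
- The arm moves only by the tool advance, called after "Emit:" in YAML: its name, and indented under it one key for each argument. Schema: {"type":"object","properties":{"rows":{"type":"array","items":{"type":"array","items":{"type":"array","items":{"type":"number"},"minItems":5,"maxItems":5},"minItems":1,"maxItems":10},"minItems":1,"maxItems":1},"grip_n":{"type":"number"},"only":{"type":"string"},"quiet":{"type":"boolean"},"lines":{"type":"string"}},"required":["rows"],"additionalProperties":false}. rows is a list that holds a single list of rows (three levels of brackets), with 1 to 10 rows, each of 5 numbers: dx, dy, dz in m, then a turn about the tool's z in rad, then the opening from 0.0 (shut) to 1.0 (fully open); each row shifts and turns the commanded pose from where the row before left it, along the tool's axes as they then stand; what a row does not reach is not made up. A row lasts 1/8 s, in which the tool goes at most 0.0625 m and 0.188 rad, less where a joint would pass 70% of its speed; a pose out of reach is approached as far as the arm can. The fingers move at their own pace and stop on an object; grip_n is the grip in N (left out, the last holds). Time passes only in rows, so rows that do not move let the fingers close. The tool returns the time, the measured TCP pose, the force, the opening and the grip force at its end. only (a regular expression) keeps the lines of the reply that match it, lines (a string "A,B") keeps lines A to B, and quiet returns only ok. Input that does not fit is refused with a message, and nothing moves.
- r.read_state(): the state, without advancing time (a new reading comes with each control period).
- read_camera(name): name is "side" or "top" or "wrist"; returns (picture, depth): 384x512x3 uint8, red, green, blue; 384x512 float32, m along the optical axis (not along the pixel's ray), 0 where there is no reading.
- camera_model(name): a dict with "fx", "fy", "cx", "cy" (pixels), "distortion" ([k1, k2, p1, p2, k3] as OpenCV has them; the pictures are not rectified), "rvec" (rotation vector, rad) and "tvec" (3), from world to camera coordinates, as OpenCV has them; the wrist camera has in their place "mount" (4x4, takes a point from camera to tool coordinates, whose origin is the TCP and whose axes are the flange's). Camera axes: x right, y down, z forward; pixel columns grow to the right and rows downward; lengths in m; the calibration is good to about 2 mm. A picture is of the moment at which its call begins: read the wrist's pose just before it. camera_model takes no time and is no camera call.
- close_job(): hands the job in; it is judged then, once.
Trained networks look in the newest picture that a camera, given by its name, has taken for a name from the list of things; names that differ only in an ending like _2 or _b are one class to them, and where a whole thing is asked for, a point or a joint stands for the part that bears it (a point fixed in the world has none). Each returns a list of dicts, best first, with "confidence" (0 to 1); they miss things now and then, are a little off and sometimes report something else, mostly with a low value. They report only what shows in the picture. A call takes as long as a camera call.
- boxes_of(target, camera): "xy" ([column, row] in pixels, amid what is visible of it).
The state is a dict: "clock": time; "joints": joint angles; "qvel": joint speeds; "effort": joint torques, N m; "tcp_pos": TCP position; "tcp_rot": TCP orientation; "ft_force": force on the tool from outside, world axes, zero at the start; "moment": the same for the moment, N m; "width": opening from 0.0 (shut) to 1.0 (fully open); "grip_force": force on a finger pad.
Only numpy, scipy, OpenCV 4.12 (cv2) and the standard library are available. Lean on these libraries where they do the work, as an engineer would, in place of code of your own. Each camera call takes 0.05 s, during which the arm holds its last target. There are 200 camera calls.

## Working session

There is one attempt and no reset: what is moved stays moved. The work goes in short steps, Python scripts to look and compute and a tool call to move; the robot and the scene stay as the last step left them, time stands still between calls to the robot, and variables do not carry over. Pictures are saved under pics/ and viewed, at most 10 in all, crops included, and the job is handed in when it is done.

```bash
mkdir -p pics
```

Create h.py:
```python
import numpy as np, cv2
from scipy.spatial.transform import Rotation as R
from workcell import r, read_camera, camera_model, boxes_of
def cam(name):
    m=camera_model(name); K=np.array([[m['fx'],0,m['cx']],[0,m['fy'],m['cy']],[0,0,1]]); D=np.array(m['distortion'])
    if 'mount' in m:
        s=r.read_state(); T=np.eye(4); T[:3,:3]=R.from_rotvec(s['tcp_rot']).as_matrix(); T[:3,3]=s['tcp_pos']; T=T@np.array(m['mount'])
    else:
        W=np.eye(4); W[:3,:3]=R.from_rotvec(np.ravel(m['rvec'])).as_matrix(); W[:3,3]=np.ravel(m['tvec']); T=np.linalg.inv(W)
    return K,D,T
def cloud(name):
    K,D,T=cam(name); im,d=read_camera(name)
    v,u=np.mgrid[:384,:512]; p=cv2.undistortPoints(np.stack([u,v],-1).reshape(-1,1,2).astype(float),K,D).reshape(384,512,2)
    P=np.dstack([p*d[...,None],d]); X=P@T[:3,:3].T+T[:3,3]; X[d==0]=np.nan
    return im,X
def save(n,im,k=1.5): cv2.imwrite('pics/'+n,cv2.resize(im[...,::-1],None,fx=k,fy=k,interpolation=cv2.INTER_CUBIC))
```

Run:
```python
from h import *
ims=[]
for c in('top','side'):
    im,X=cloud(c); save(c+'0.png',im); np.savez(c+'0.npz',im=im,X=X)
    for n in('block_cell','fixture','contact_pad','lever_grip','tape_black','contact_head'):
        b=[(np.round(q['xy']),round(q['confidence'],2),np.round(X[int(q['xy'][1]),int(q['xy'][0])],3)) for q in boxes_of(n,c)[:2]]; print(c,n,b)
print(r.read_state(), r.pinch_z)
```

```text
top block_cell [(array([184., 162.]), 0.51, array([0.589, 0.346, 0.015]))]
top fixture [(array([317., 196.]), 0.9, array([ 0.502, -0.015,  0.039])), (array([369., 204.]), 0.5, array([ 0.481, -0.142,  0.07 ]))]
top contact_pad []
top lever_grip [(array([368., 201.]), 0.53, array([ 0.489, -0.138,  0.075]))]
top tape_black [(array([212., 208.]), 0.65, array([0.464, 0.266, 0.019]))]
top contact_head [(array([316., 194.]), 0.48, array([ 0.504, -0.012,  0.041]))]
side block_cell [(array([164., 205.]), 0.52, array([0.58 , 0.354, 0.018]))]
side fixture [(array([306., 198.]), 0.92, array([ 0.486, -0.004,  0.036])), (array([210., 232.]), 0.22, array([0.473, 0.258, 0.006]))]
side contact_pad [(array([164., 207.]), 0.66, array([0.576, 0.352, 0.018])), (array([298., 194.]), 0.61, array([0.511, 0.005, 0.026]))]
side lever_grip [(array([306., 191.]), 0.6, array([ 0.506, -0.013,  0.042])), (array([357., 182.]), 0.53, array([ 0.477, -0.139,  0.066]))]
side tape_black [(array([212., 232.]), 0.7, array([ 0.476,  0.249, -0.001]))]
side contact_head [(array([304., 188.]), 0.77, array([ 0.515, -0.011,  0.041])), (array([214., 240.]), 0.38, array([0.438, 0.253, 0.019]))]
{'clock': 0.7, 'joints': array([ 1.13389756,  0.47692137,  0.02237979,  1.5554075 , -0.01147453,
        1.10930798, -0.08308747]), 'qvel': array([-1.49112142e-03,  1.65323748e-03, -1.59197143e-03,  5.33821202e-05,
       -4.54650716e-04, -6.81897646e-04, -6.87065623e-04]), 'effort': array([-1.86077405e-04, -5.82556272e+01,  1.53214071e+00, -2.72878057e+01,
       -5.45380334e-02,  9.80810844e-03,  1.15096310e-05]), 'tcp_pos': array([ 0.21797782, -0.63885121,  0.22271312]), 'tcp_rot': array([3.09914867e+00, 5.14171263e-01, 3.52674911e-05]), 'ft_force': array([0.1302068 , 0.50593343, 0.2001505 ]), 'moment': array([ 0.02600296, -0.04031744, -0.00125403]), 'grip_force': 0.0, 'width': 0.9993324764157666} -0.0187
```

View top.

Run:
```python
import numpy as np,cv2
from h import save
z=np.load('top0.npz'); save('topc.png',z['im'][120:260,130:420],2.7)
X=z['X']
def rect(m,c):
    p=X[m][:,:2]; (a,b),(w,h),t=cv2.minAreaRect((p*1000).astype(np.float32)); print(c,m.sum(),a,b,w,h,t, p.mean(0))
x,y,zz=X[...,0],X[...,1],X[...,2]
near=lambda a,b,rr:np.hypot(x-a,y-b)<rr
rect(near(.589,.346,.045)&(zz>.010)&(zz<.03),'cell')
rect(near(.502,-.015,.13)&(zz>.006)&(zz<.018),'plate')
for lo,hi in((.03,.037),(.04,.05),(.055,.069),(.069,.09)): rect(near(.502,-.015,.17)&(zz>lo)&(zz<hi),(lo,hi))
```

```text
cell 171 586.8971557617188 347.0348815917969 50.35492706298828 26.352354049682617 30.38493537902832 [0.58699374 0.34660458]
plate 1455 492.267333984375 -4.1477813720703125 203.11190795898438 232.6377716064453 74.4023208618164 [ 0.49128615 -0.00682919]
(0.03, 0.037) 63 501.3028259277344 17.797775268554688 119.13504028320312 74.82354736328125 69.26018524169922 [0.50950621 0.03276095]
(0.04, 0.05) 167 507.8558044433594 4.8446044921875 137.14259338378906 48.750640869140625 77.33151245117188 [0.51084753 0.02457165]
(0.055, 0.069) 264 487.9067077636719 -84.5586166381836 138.22386169433594 47.73482131958008 77.15339660644531 [ 0.49070907 -0.07147368]
(0.069, 0.09) 155 490.5433654785156 -86.75749206542969 134.0692138671875 37.32253646850586 75.5322494506836 [ 0.4839395  -0.10631374]
```

View pics/topc.png

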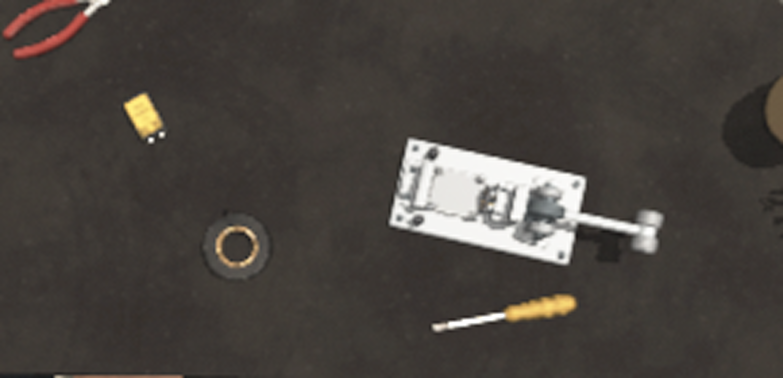

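View pics/side0.png

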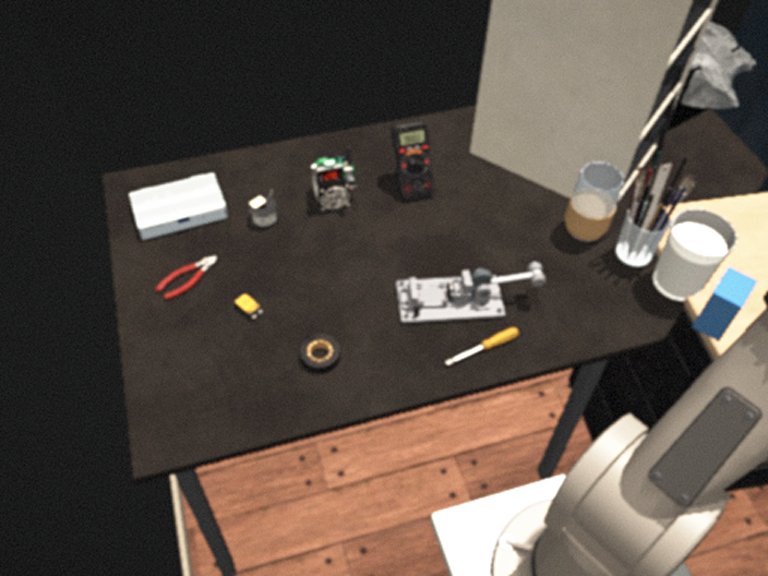

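Run:
```python
from h import *
for c in('top','side'):
    X=np.load(c+'0.npz')['X'].reshape(-1,3); X=X[~np.isnan(X[:,0])]
    for x0 in np.arange(.1,.8,.1):
        print(c,round(x0,1),[ (lambda q: round(float(np.percentile(q,99)),2) if len(q)>5 else None)(X[(abs(X[:,0]-x0-.05)<.05)&(abs(X[:,1]-y0-.05)<.05),2]) for y0 in np.arange(-.8,.4,.1)])
s=r.read_state(); M=R.from_rotvec(s['tcp_rot']).as_matrix(); print(M)
print('mount',np.round(camera_model('wrist')['mount'],3))
print(M.T@(np.array([.49,-.05,.25])-s['tcp_pos']))
```

```text
top 0.1 [None, -0.65, -0.65, -0.65, -0.65, -0.65, 0.0, 0.01, 0.01, 0.0, -0.65, -0.64, -0.65]
top 0.2 [None, None, 0.02, 0.12, 0.1, -0.65, -0.65, -0.65, -0.65, -0.65, -0.65, -0.65, -0.64]
top 0.3 [None, None, 0.02, 0.14, 0.14, 0.0, 0.0, 0.02, 0.01, 0.0, 0.01, 0.01, 0.0]
top 0.4 [None, None, 0.02, 0.18, 0.18, 0.0, 0.08, 0.08, 0.03, 0.0, 0.02, 0.0, 0.0]
top 0.5 [None, None, 0.02, 0.2, 0.21, 0.14, 0.0, 0.07, 0.05, 0.0, 0.0, 0.02, 0.0]
top 0.6 [None, None, 0.0, 0.02, 0.38, 0.14, 0.0, 0.0, 0.0, 0.0, 0.0, 0.02, 0.01]
top 0.7 [None, None, None, None, 0.4, 0.48, 0.0, 0.08, 0.06, 0.1, 0.04, 0.01, 0.01]
side 0.1 [-0.53, -0.42, -0.65, -0.65, None, None, None, 0.01, 0.02, 0.0, None, None, None]
side 0.2 [-0.65, -0.45, None, 0.12, 0.12, None, None, None, -0.65, -0.65, -0.65, None, None]
side 0.3 [None, None, 0.02, 0.14, 0.13, 0.0, 0.0, 0.02, 0.01, 0.0, 0.0, 0.0, 0.01]
side 0.4 [None, 0.02, 0.02, 0.18, 0.18, 0.01, 0.07, 0.08, 0.04, 0.01, 0.02, 0.01, 0.01]
side 0.5 [None, 0.02, 0.02, 0.21, 0.21, 0.14, 0.0, 0.07, 0.05, 0.01, 0.01, 0.02, 0.01]
side 0.6 [0.01, 0.01, 0.01, 0.42, 0.45, 0.14, 0.01, 0.01, 0.01, 0.01, 0.01, 0.02, 0.01]
side 0.7 [0.14, 0.19, 0.37, 0.39, 0.42, 0.41, 0.01, 0.08, 0.08, 0.1, 0.04, 0.01, 0.01]
[[ 9.46424247e-01  3.22925911e-01  3.54307884e-05]
 [ 3.22925913e-01 -9.46424243e-01 -7.63759112e-05]
 [ 8.86879639e-06  8.37255339e-05 -9.99999996e-01]]
mount [[-0.001 -0.962 -0.272  0.073]
 [ 1.    -0.    -0.002  0.001]
 [ 0.001 -0.272  0.962 -0.163]
 [ 0.     0.     0.     1.   ]]
[ 0.44760394 -0.46945777 -0.02732222]
```

Emit:
advance:
  rows:
    - [[0.03, -0.03, -0.04, 0, 1], [0.03, -0.03, -0.04, 0, 1], [0.042, -0.04, 0, 0, 1], [0.042, -0.04, 0, 0, 1], [0.042, -0.04, 0, 0, 1], [0.042, -0.04, 0, 0, 1], [0.042, -0.04, 0, 0, 1], [0.042, -0.04, 0, 0, 1], [0.042, -0.04, 0, 0, 1]]

```text
clock: 1.82
tcp_pos: [0.4439, -0.2011, 0.3031]
tcp_rot: [3.099, 0.514, 0.001]
ft_force: [0.4, 0.4, -0.1]
width: 1.002
grip_force: 0.0
```

Emit:
advance:
  rows:
    - [[0.042, -0.04, 0, 0, 1], [0.042, -0.04, 0, 0, 1], [0.042, -0.04, 0, 0, 1], [0.042, -0.04, 0, 0, 1], [0, 0, 0, 0, 1], [0, 0, 0, 0, 1]]

```text
clock: 2.58
tcp_pos: [0.5503, 0.0022, 0.3025]
tcp_rot: [3.099, 0.514, -0.001]
ft_force: [-0.0, -0.8, -0.6]
width: 1.0
grip_force: 0.0
```

Run:
```python
from h import *
im,X=cloud('wrist'); save('w1.png',im); np.savez('w1.npz',im=im,X=X); print(r.read_state()['joints'],X[::96,::128].round(3).tolist())
```

```text
[ 0.25479098  0.23635107 -0.44192158  1.73208609  0.10862488  1.19777901
 -1.46008949] [[[0.658, 0.409, 0.002], [0.716, 0.239, 0.002], [0.773, 0.069, 0.002], [0.831, -0.1, 0.001]], [[0.528, 0.398, 0.0], [0.591, 0.212, 0.001], [0.653, 0.028, 0.001], [0.716, -0.156, 0.001]], [[0.375, 0.381, 0.002], [0.443, 0.18, 0.002], [0.521, -0.017, 0.042], [0.58, -0.222, 0.001]], [[0.56, 0.072, 0.401], [0.546, 0.049, 0.368], [0.34, -0.08, 0.001], [0.577, -0.044, 0.367]]]
```

View pics/w1.png

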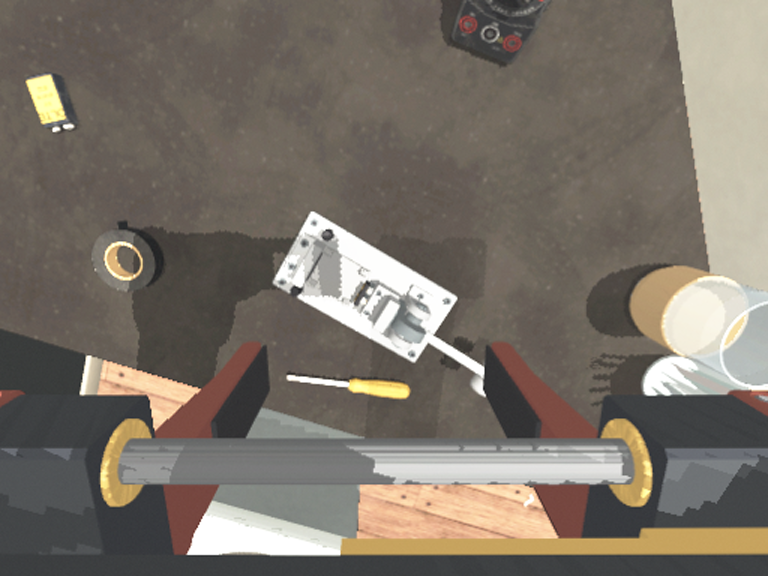

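Run:
```python
from h import *
z=np.load('w1.npz'); X=z['X']; im=z['im'].astype(int)
x,y,h=np.moveaxis(X,2,0)
m=(np.hypot(x-.502,y+.015)<.12)&(h>.008)&(h<.0165)&(im.min(2)>110)
m=cv2.morphologyEx(m.astype(np.uint8),cv2.MORPH_OPEN,np.ones((2,2)))>0
(a,b),(w,l),t=cv2.minAreaRect((X[m][:,:2]*1000).astype(np.float32)); print('plate',a,b,w,l,t)
# cell
mc=(np.hypot(x-.587,y-.347)<.045)&(h>.013)&(h<.025)
print('cell',mc.sum(),cv2.minAreaRect((X[mc][:,:2]*1000).astype(np.float32)),X[mc].mean(0))
ang=np.deg2rad(t if abs(t-77)<20 else t-90 if abs(t-167)<20 else t+90); print(np.rad2deg(ang))
ey=np.array([np.cos(ang),np.sin(ang)]); ex=np.array([ey[1],-ey[0]])
q=(X[...,:2]-np.array([a,b])/1000); fx,fy=q@ex,q@ey
for y0 in range(-92,96,4):
    s=(abs(fy*1000-y0-2)<2)&(abs(fx)<.045)&(h>.005)
    c=s&(abs(fx)<.012)
    if s.sum()>3: print(y0,s.sum(),np.round([fx[s].min()*1e3,fx[s].max()*1e3]), 'centre h',np.round(np.nanpercentile(h[c]*1e3,[5,50,95])) if c.sum() else '')
```

```text
plate 463.8985595703125 3.7850875854492188 185.0181121826172 172.71353149414062 77.93289947509766
cell 707 ((585.6923217773438, 343.38787841796875), (49.207977294921875, 27.392913818359375), 29.266164779663086) [0.58699103 0.34331645 0.01807115]
77.93289947509766
-92 37 [-45.  44.] centre h 
-88 59 [-45.  44.] centre h [11. 12. 14.]
-84 77 [-44.  45.] centre h [12. 13. 15.]
-80 71 [-45.  45.] centre h [12. 16. 17.]
-76 62 [-45.  44.] centre h [11. 13. 16.]
-72 46 [-45.  45.] centre h [11. 13. 14.]
-68 21 [-45.  43.] centre h [12. 13. 14.]
-64 24 [-45.  44.] centre h [12. 13. 14.]
-60 32 [-2. 45.] centre h [11. 12. 14.]
-56 41 [-2. 45.] centre h [12. 12. 14.]
-52 48 [-2. 45.] centre h [12. 13. 14.]
-48 54 [-3. 45.] centre h [11. 12. 14.]
-44 61 [-3. 45.] centre h [11. 13. 19.]
-40 82 [-2. 45.] centre h [11. 13. 19.]
-36 38 [-2. 45.] centre h [11. 13. 14.]
-32 40 [-3. 45.] centre h [12. 13. 14.]
-28 44 [-1. 44.] centre h [12. 13. 14.]
-24 55 [-2. 45.] centre h [12. 12. 14.]
-20 60 [-2. 45.] centre h [11. 12. 15.]
-16 93 [-3. 45.] centre h [11. 13. 14.]
-12 59 [-1. 45.] centre h [12. 13
[... 317 characters left out ...]
4 66 [-2. 45.] centre h [11. 13. 14.]
28 67 [-3. 45.] centre h [11. 12. 14.]
32 70 [-2. 45.] centre h [11. 13. 14.]
36 67 [-2. 45.] centre h [12. 13. 14.]
40 70 [-2. 45.] centre h [11. 13. 14.]
44 68 [-2. 45.] centre h [11. 12. 14.]
48 68 [-2. 44.] centre h [11. 13. 14.]
52 70 [-3. 44.] centre h [12. 13. 14.]
56 67 [-2. 44.] centre h [12. 13. 14.]
60 73 [-2. 45.] centre h [11. 13. 33.]
64 70 [ 3. 45.] centre h [24. 34. 35.]
68 64 [ 4. 45.] centre h [31. 34. 35.]
72 57 [-2. 45.] centre h [12. 13. 33.]
76 51 [-3. 44.] centre h [11. 13. 14.]
80 73 [-3. 45.] centre h [12. 13. 17.]
84 72 [-3. 45.] centre h [12. 15. 18.]
88 62 [-2. 45.] centre h [12. 13. 17.]
92 48 [-2. 44.] centre h [11. 12. 13.]
```

Run:
```python
from h import *
z=np.load('w1.npz'); X=z['X']; im=z['im'].astype(int)
x,y,h=np.moveaxis(X,2,0)
m=(np.hypot(x-.502,y+.015)<.12)&(h>.008)&(h<.03)&(im.min(2)>90)&(im.max(2)-im.min(2)<40)
n,L,S,_=cv2.connectedComponentsWithStats(m.astype(np.uint8)); m=L==1+S[1:,4].argmax()
p=X[m][:,:2]; (a,b),(w,l),t=cv2.minAreaRect((p*1000).astype(np.float32)); print('plate',m.sum(),a,b,w,l,t)
ang=np.deg2rad([t+k for k in(-90,0,90) if abs(t+k-77)<20][0])
ey=np.array([np.cos(ang),np.sin(ang)]); ex=np.array([ey[1],-ey[0]])
q=(X[...,:2]-np.array([a,b])/1000); fx,fy=q@ex,q@ey
for y0 in range(-92,96,4):
    s=(abs(fy*1000-y0-2)<2)&(abs(fx)<.055)&(h>.006)
    c=s&(abs(fx)<.010)
    print(y0,s.sum(),np.round([fx[s].min()*1e3,fx[s].max()*1e3]), 'h',np.round(np.nanpercentile(h[c]*1e3,[5,50,95])) if c.sum() else '')
# rectified height/colour map, 0.5 px/mm*4
sel=(abs(fx)<.06)&(fy>-.19)&(fy<.1)
I=np.zeros((240,580,3),np.uint8); H=np.zeros((240,580,3),np.uint8)
for u,v,c,hh in zip(fx[sel],fy[sel],z['im'][sel],h[sel]):
    cv2.circle(I,(int((.1-v)*2000),int((.06-u)*2000)),2,c.tolist(),-1); g=int(np.clip(hh*3000,0,255)); cv2.circle(H,(int((.1-v)*2000),int((.06-u)*2000)),2,(g,g,g),-1)
H=cv2.applyColorMap(H[...,0],cv2.COLORMAP_JET)[...,::-1]
V=np.vstack([I,H]); save('rect.png',V,1.25)
```

```text
plate 4295 505.7731628417969 -1.0860366821289062 181.69351196289062 90.12321472167969 78.10758209228516
-92 79 [-42.  44.] h [11. 55. 59.]
-88 121 [-44.  45.] h [12. 13. 58.]
-84 114 [-44.  45.] h [11. 14. 58.]
-80 117 [-44.  44.] h [12. 13. 57.]
-76 82 [-44.  45.] h [12. 53. 57.]
-72 56 [-45.  44.] h [24. 56. 63.]
-68 62 [-44.  45.] h [52. 69. 72.]
-64 106 [-44.  45.] h [53. 74. 76.]
-60 120 [-44.  45.] h [55. 76. 78.]
-56 140 [-44.  45.] h [56. 77. 79.]
-52 153 [-45.  45.] h [18. 77. 79.]
-48 172 [-45.  45.] h [19. 69. 79.]
-44 207 [-44.  45.] h [19. 67. 77.]
-40 113 [-44.  44.] h [21. 71. 75.]
-36 103 [-45.  44.] h [62. 65. 70.]
-32 114 [-43.  45.] h [62. 65. 67.]
-28 139 [-44.  45.] h [64. 66. 67.]
-24 152 [-44.  45.] h [65. 66. 67.]
-20 195 [-44.  45.] h [41. 49. 66.]
-16 134 [-45.  45.] h [41. 42. 43.]
-12 133 [-44.  45.] h [41. 42. 44.]
-8 178 [-44.  45.] h [21. 41. 43.]
-4 129 [-44.  45.] h [18. 32. 34.]
0 128 [-45.  45.] h [34. 39. 39.]
4 148 [-44.  45.] h [20. 35. 40.]
8 131 [-44.  45.] h [19. 21. 22.]
12 138 [-44.  45.] h [19. 21. 22.]
16 139 [-44.  45.] h [19. 21. 22.]
20 137 [-44.  45.] h [20. 21. 22.]
24 139 [-44.  45.] h [20. 21. 22.]
28 137 [-44.  45.] h [20. 21. 22.]
32 196 [-44.  55.] h [20. 21. 22.]
36 521 [-44.  55.] h [20. 21. 22.]
40 675 [-44.  55.] h [20. 21. 22.]
44 1648 [-44.  55.] h [ 20. 365. 382.]
48 2110 [-45.  55.] h [19. 21. 22.]
52 2431 [-44.  52.] h [20. 21. 22.]
56 2679 [-44.  50.] h [20. 21. 40.]
60 2710 [-39.  47.] h [45. 46. 48.]
64 2809 [-38.  49.] h [46. 47. 48.]
68 2153 [-43.  49.] h [45. 47. 48.]
72 1810 [-44.  47.] h [20. 21. 42.]
76 1018 [-44.  45.] h [20. 21. 22.]
80 617 [-44.  45.] h [19. 21. 22.]
84 379 [-43.  45.] h [14. 21. 22.]
88 205 [-43.  45.] h [11. 12. 13.]
92 19 [31. 33.] h
```

View pics/rect.png

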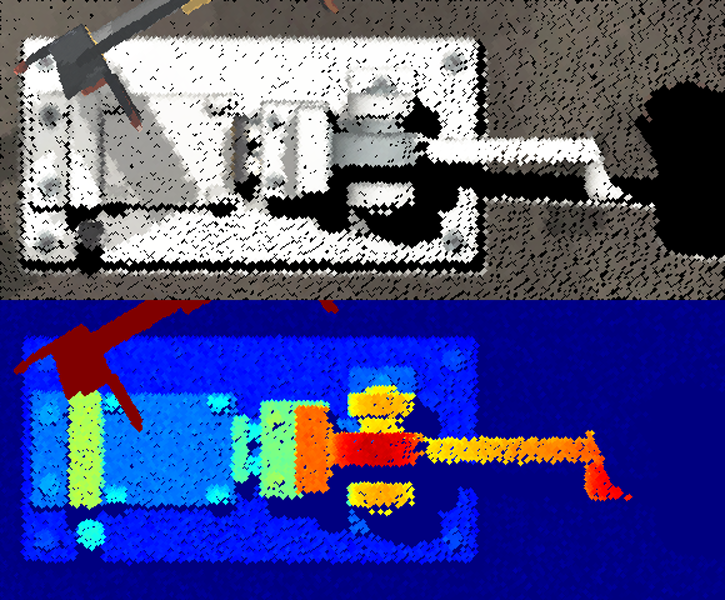

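Emit:
advance:
  rows:
    - [[0.0207, -0.0445, 0.0218, 0, 0.6], [0.0207, -0.0445, 0.0218, 0, 0.6], [0.0207, -0.0445, 0.0218, 0, 0.6], [0.0207, -0.0445, 0.0218, 0, 0.6], [0.0207, -0.0445, 0.0218, 0, 0.6], [0.0207, -0.0445, 0.0218, 0, 0.6], [0.0207, -0.0445, 0.0218, 0, 0.6], [0, 0, 0, -0.188, 0.6], [0, 0, 0, 0, 0.6], [0, 0, 0, 0, 0.6]]

```text
clock: 3.88
tcp_pos: [0.5883, 0.3423, 0.1504]
tcp_rot: [3.039, 0.792, 0.001]
ft_force: [0.1, 0.3, 0.6]
width: 0.601
grip_force: 0.0
```

Create cell.py:
```python
from h import *
im,X=cloud('wrist'); save('w2.png',im); np.savez('w2.npz',im=im,X=X)
x,y,h=np.moveaxis(X,2,0)
m=(np.hypot(x-.587,y-.345)<.05)&(h>.013)&(h<.025)
n,L,S,_=cv2.connectedComponentsWithStats(m.astype(np.uint8)); m=L==1+S[1:,4].argmax()
print(m.sum(),np.percentile(h[m],[5,50,95]))
(a,b),(w,l),t=cv2.minAreaRect((X[m][:,:2]*1000).astype(np.float32)); print(a,b,w,l,t)
s=r.read_state(); M=R.from_rotvec(s['tcp_rot']).as_matrix(); print(s['tcp_pos'],np.rad2deg(np.arctan2(M[1,:2],M[0,:2])),s['joints'])
th=np.deg2rad([t+k for k in(-90,0,90) if abs(t+k-30)<30][0]); zd=-np.array([np.cos(th),np.sin(th)]); off=max(w,l)/2-23
g=np.array([a,b])/1000-zd*off/1000; print('body centre',g,'tool delta',M.T@np.r_[g-s['tcp_pos'][:2],0],'turn',-(th-np.arctan2(M[1,0],M[0,0])))
```

```bash
python3 cell.py
```

```text
1065 [0.01626115 0.01792018 0.01921813]
585.8097534179688 344.9480285644531 48.6895637512207 26.1368465423584 29.755102157592773
[0.58815668 0.34260378 0.15059866] [ 29.27212421 -60.72791717] [-0.26118625  0.60886106 -0.52624293  1.57739982  0.33956732  1.04702725
 -1.94049866]
body centre [0.58697723 0.34561544] tool delta [ 4.43734735e-04 -3.20378948e-03 -3.21566054e-06] turn -0.008429555363398622
```

View pics/w2.png

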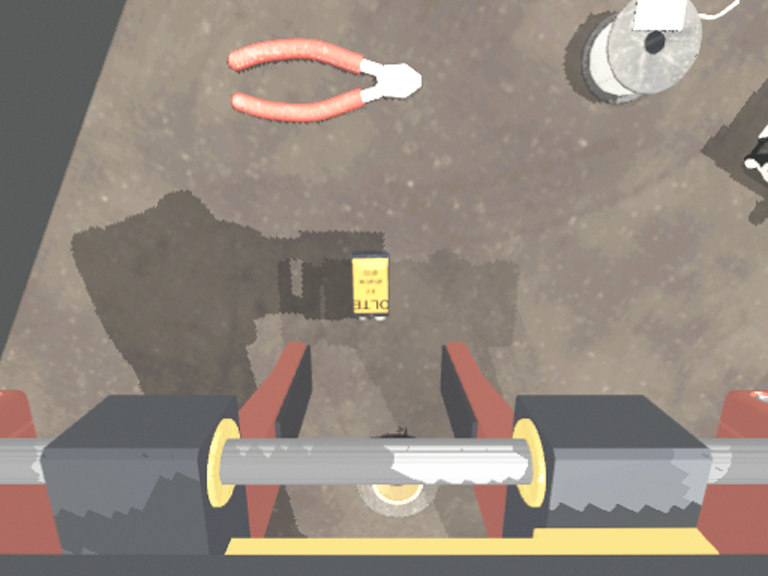

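Emit:
advance:
  rows:
    - [[0.0004, -0.0032, 0.04, -0.008, 0.6], [0, 0, 0.05, 0, 0.6], [0, 0, 0.04, 0, 0.6], [0, 0, 0.016, 0, 0.6], [0, 0, 0, 0, 0.6], [0, 0, 0, 0, 0.25], [0, 0, 0, 0, 0.2], [0, 0, 0, 0, 0.2]]
  grip_n: 15

```text
clock: 4.92
tcp_pos: [0.5865, 0.3478, 0.0052]
tcp_rot: [-3.034, -0.814, -0.003]
ft_force: [0.7, -0.0, 0.5]
width: 0.295
grip_force: 0.5
```

Emit:
advance:
  rows:
    - [[0, 0, 0, 0, 0.2]]

```text
clock: 5.05
tcp_pos: [0.5866, 0.3477, 0.0052]
tcp_rot: [-3.034, -0.814, -0.002]
ft_force: [-0.7, -1.4, 5.9]
width: 0.3
grip_force: 15.0
```

Emit:
advance:
  rows:
    - [[0, 0, -0.03, 0, 0.2], [0, 0, -0.06, 0, 0.2], [0, 0, -0.05, 0, 0.2], [-0.037, 0.0394, 0, 0, 0.2], [-0.037, 0.0394, 0, 0, 0.2], [-0.037, 0.0394, 0, 0, 0.2], [-0.037, 0.0394, 0, 0, 0.2], [-0.037, 0.0394, 0, 0, 0.2], [-0.037, 0.0394, 0, 0, 0.2]]

```text
clock: 6.18
tcp_pos: [0.5114, 0.03, 0.1441]
tcp_rot: [3.034, 0.814, 0.0]
ft_force: [1.0, -0.4, 0.6]
width: 0.3
grip_force: 15.0
```

Emit:
advance:
  rows:
    - [[0, 0, 0, -0.168, 0.2], [0, 0, 0, -0.168, 0.2], [0, 0, 0, -0.168, 0.2], [0, 0, 0, -0.168, 0.2], [0, 0, 0, -0.168, 0.2], [0, 0, 0, 0, 0.2], [0, 0, 0, 0, 0.2]]

```text
clock: 7.05
tcp_pos: [0.5119, 0.0317, 0.144]
tcp_rot: [-2.442, -1.977, 0.0]
ft_force: [0.4, -0.5, -0.3]
width: 0.299
grip_force: 15.0
```

Create fix.py:
```python
from h import *
im,X=cloud('wrist'); save('w3.png',im); np.savez('w3.npz',im=im,X=X)
x,y,h=np.moveaxis(X,2,0); im=im.astype(int)
m=(np.hypot(x-.506,y+.001)<.115)&(h>.008)&(h<.03)&(im.min(2)>90)&(im.max(2)-im.min(2)<40)
n,L,S,_=cv2.connectedComponentsWithStats(cv2.dilate(m.astype(np.uint8),np.ones((3,3)))); m&=L==1+S[1:,4].argmax()
(a,b),(w,l),t=cv2.minAreaRect((X[m][:,:2]*1000).astype(np.float32)); print('plate',m.sum(),a,b,w,l,t)
s=r.read_state(); M=R.from_rotvec(s['tcp_rot']).as_matrix(); print(s['tcp_pos'],np.rad2deg(np.arctan2(M[1,:2],M[0,:2])),s['joints'],s['width'],s['grip_force'])
ang=np.deg2rad(78.1); o=np.array([.5058,-.0011])
ey=np.array([np.cos(ang),np.sin(ang)]); ex=np.array([ey[1],-ey[0]])
q=X[...,:2]-o; fx,fy=q@ex,q@ey
print('tcp in fixture',(s['tcp_pos'][:2]-o)@ex,(s['tcp_pos'][:2]-o)@ey)
sel=(abs(fx)<.06)&(fy>-.1)&(fy<.1)&(h<.2)
I=np.zeros((240,400,3),np.uint8); H=np.zeros((240,400),np.uint8)
for u,v,c,hh in sorted(zip(fx[sel],fy[sel],z if 0 else im[sel].tolist(),h[sel]),key=lambda k:k[3]):
    p=(int((.1-v)*2000),int((.06-u)*2000)); cv2.circle(I,p,1,c,-1); cv2.circle(H,p,1,int(np.clip(hh*2000,0,255)),-1)
save('rect3.png',np.vstack([I,cv2.applyColorMap(H,cv2.COLORMAP_JET)[...,::-1]]),1.25)
```

```bash
python3 fix.py
```

```text
plate 5980 512.64501953125 33.474021911621094 111.31875610351562 90.0737075805664 78.10263061523438
[0.51200266 0.03169038 0.14406535] [ 78.01560678 -11.98439306] [ 0.4093893   0.39872208 -0.72305488  1.97747818  0.33795954  0.88684912
 -0.70107564] 0.29475439839529843 14.999978095293045
tcp in fixture -0.0006921572334540493 0.03336469818150934
```

View pics/rect3.png

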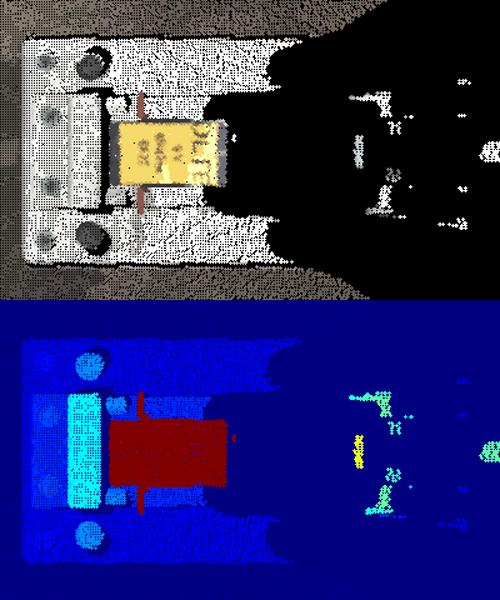

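View pics/w3.png

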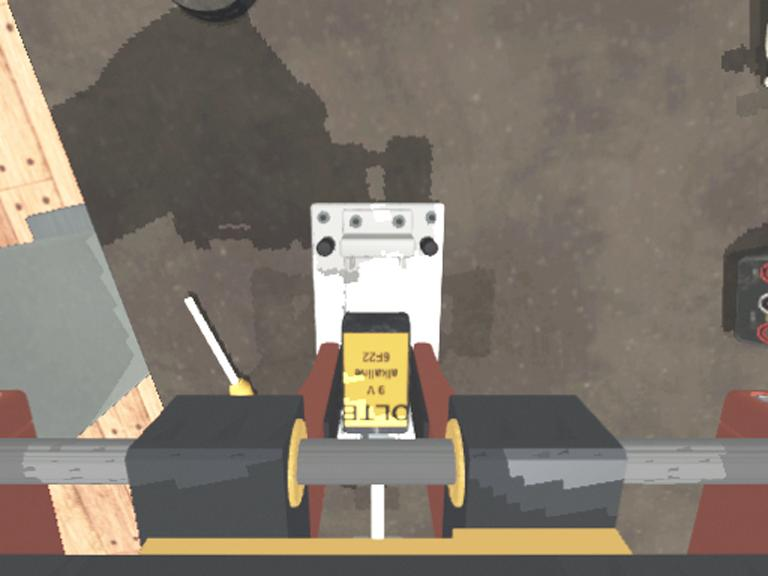

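Emit:
advance:
  rows:
    - [[0, 0.0008, 0.04, 0, 0.2], [0, 0, 0.04, 0, 0.2], [0, 0, 0.022, 0, 0.2], [0, 0, 0.008, 0, 0.2], [0, 0, 0.003, 0, 0.2], [0, 0, 0.002, 0, 0.2], [0, 0, 0, 0, 0.2]]

```text
clock: 7.98
tcp_pos: [0.5133, 0.0316, 0.0297]
tcp_rot: [2.438, 1.98, 0.001]
ft_force: [0.3, -0.5, -1.0]
width: 0.296
grip_force: 15.0
```

Emit:
advance:
  rows:
    - [[0, 0, 0.0015, 0, 0.2], [0, 0, 0, 0, 0.2]]

```text
clock: 8.22
tcp_pos: [0.5129, 0.0315, 0.0277]
tcp_rot: [2.439, 1.98, 0.0]
ft_force: [0.5, 0.4, -0.3]
width: 0.298
grip_force: 15.0
```

Emit:
advance:
  rows:
    - [[0, 0, 0.001, 0, 0.2], [0, 0, 0, 0, 0.2]]

```text
clock: 8.48
tcp_pos: [0.5128, 0.0315, 0.0265]
tcp_rot: [-2.439, -1.98, 0.0]
ft_force: [-1.0, -0.3, -0.6]
width: 0.299
grip_force: 15.0
```

Emit:
advance:
  rows:
    - [[0, 0, 0.001, 0, 0.2], [0, 0, 0, 0, 0.2]]

```text
clock: 8.72
tcp_pos: [0.5128, 0.0315, 0.0255]
tcp_rot: [-2.439, -1.981, 0.0]
ft_force: [0.1, 0.8, -1.0]
width: 0.295
grip_force: 15.0
```

Emit:
advance:
  rows:
    - [[0, 0, 0.0007, 0, 0.2], [0, 0, 0, 0, 0.2]]

```text
clock: 8.98
tcp_pos: [0.5129, 0.0316, 0.0251]
tcp_rot: [2.438, 1.98, -0.0]
ft_force: [-2.0, 0.1, 3.5]
width: 0.296
grip_force: 15.0
```

Emit:
advance:
  rows:
    - [[0, 0, 0, 0, 0.31], [0, 0, 0, 0, 0.34], [0, 0, 0, 0, 0.34], [0, 0, -0.003, 0, 0.34], [0, 0, -0.012, 0, 0.34], [0, 0, -0.03, 0, 0.34], [0, 0, -0.05, 0, 0.5], [0, 0, -0.04, 0, 0.6]]

```text
clock: 9.98
tcp_pos: [0.513, 0.0319, 0.1624]
tcp_rot: [2.438, 1.981, 0.002]
ft_force: [-0.1, -1.1, -0.5]
width: 0.528
grip_force: 0.0
```

Emit:
advance:
  rows:
    - [[0, 0, 0, 0, 0.6]]

```text
clock: 10.1
tcp_pos: [0.5151, 0.0321, 0.1636]
tcp_rot: [2.435, 1.978, 0.008]
ft_force: [-0.4, -1.0, -1.1]
width: 0.595
grip_force: 0.0
```

```bash
python3 fix.py
```

```text
plate 7097 505.41448974609375 -0.5866470336914062 181.26551818847656 90.22242736816406 77.96554565429688
[0.51375227 0.03155893 0.16164101] [ 78.14852211 -11.85154165] [ 0.4283107   0.37784547 -0.7424562   1.96010636  0.32089257  0.91901011
 -0.68280838] 0.5984006899146245 0.0
tcp in fixture 0.001046956971621202 0.0335968427710526
```

View pics/rect3.png

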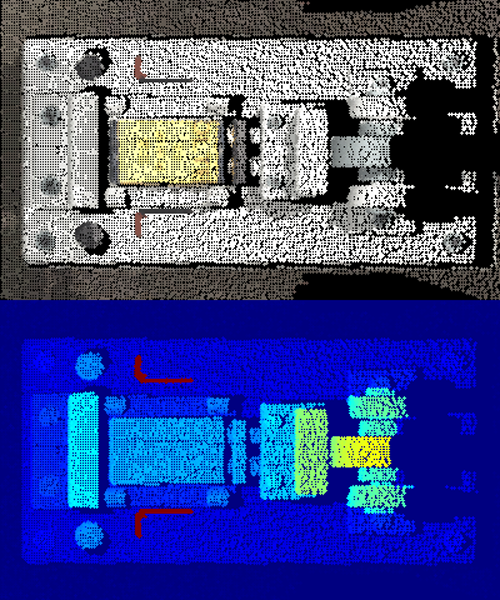

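Emit:
advance:
  rows:
    - [[-0.049, 0, 0, 0, 0.65], [-0.049, 0, 0, 0, 0.65], [-0.049, 0, 0, 0, 0.65], [-0.049, -0.001, 0, 0, 0.65], [0, 0, 0, 0, 0.65], [0, 0, 0, 0, 0.65]]

```text
clock: 10.9
tcp_pos: [0.4712, -0.1592, 0.1592]
tcp_rot: [-2.437, -1.98, 0.0]
ft_force: [0.2, 0.7, 0.1]
width: 0.652
grip_force: 0.0
```

Create lev.py:
```python
from h import *
im,X=cloud('wrist'); save('w4.png',im)
s=r.read_state(); M=R.from_rotvec(s['tcp_rot']).as_matrix(); print(s['tcp_pos'],np.rad2deg(np.arctan2(M[1,:2],M[0,:2])),s['joints'])
ang=np.deg2rad(78.05); o=np.array([.5056,-.0009])
ey=np.array([np.cos(ang),np.sin(ang)]); ex=np.array([ey[1],-ey[0]])
q=X[...,:2]-o; fx,fy=q@ex,q@ey; h=X[...,2]
print('tcp in fixture',(s['tcp_pos'][:2]-o)@ex,(s['tcp_pos'][:2]-o)@ey)
m=(abs(fx)<.035)&(fy<-.147)&(fy>-.19)&(h>.045)&(h<.09)
f=lambda a:np.round(np.percentile(a[m]*1e3,[1,5,50,95,99]),1); print(m.sum(),f(fx),f(fy),f(h))
for lo in range(-184,-140,4):
    k=(abs(fx)<.035)&(abs(fy*1e3-lo-2)<2)&(h>.03)&(h<.09)
    if k.sum()>2: print(lo,k.sum(),np.round([fx[k].min()*1e3,fx[k].max()*1e3,np.median(h[k])*1e3,h[k].max()*1e3]))
```

```bash
python3 lev.py
```

```text
[ 0.47160671 -0.15858318  0.15940502] [ 78.27316787 -11.72678868] [ 0.78210382  0.34218893 -0.69303527  1.9986235   0.27704689  0.89537729
 -0.26255154]
tcp in fixture -0.0006070449909700843 -0.16130455757915405
380 [-18.9 -17.1  -0.2  16.7  18.3] [-157.1 -156.8 -151.3 -147.4 -147.2] [59.7 68.2 73.2 75.8 76.3]
-160 31 [-18.  18.  70.  71.]
-156 133 [-19.  19.  72.  75.]
-152 171 [-19.  18.  74.  76.]
-148 189 [-19.  18.  75.  77.]
-144 210 [-19.  18.  73.  76.]
```

View pics/w4.png

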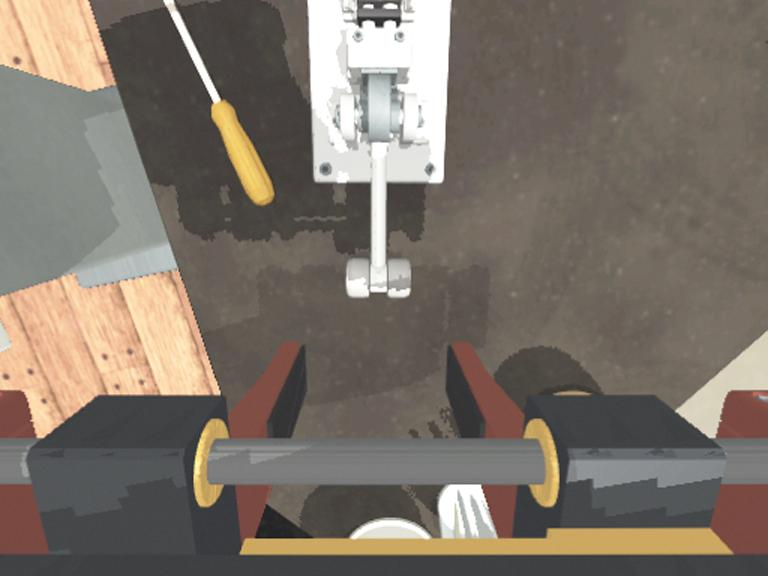

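Emit:
advance:
  rows:
    - [[0.0138, 0.0004, 0.02, 0, 0.65], [0, 0, 0.04, 0, 0.65], [0, 0, 0.035, 0, 0.65], [0, 0, 0.02, 0, 0.65], [0, 0, 0, 0, 0.65], [0, 0, 0, 0, 0.65]]
  grip_n: 30

```text
clock: 11.7
tcp_pos: [0.4757, -0.1457, 0.0456]
tcp_rot: [2.437, 1.982, 0.001]
ft_force: [-0.6, 0.2, -0.4]
width: 0.655
grip_force: 0.0
```

Run:
```python
from h import *
s=r.read_state();ang=np.deg2rad(78.05); o=np.array([.5056,-.0009]);ey=np.array([np.cos(ang),np.sin(ang)]); ex=np.array([ey[1],-ey[0]])
print((s['tcp_pos'][:2]-o)@ex,(s['tcp_pos'][:2]-o)@ey,s['tcp_pos'])
```

```text
0.0006895283661255874 -0.1478556234898423 [ 0.47565989 -0.14569417  0.04556363]
```

Emit:
advance:
  rows:
    - [[0.0005, -0.0005, 0.001, 0, 0.45], [0, 0, 0, 0, 0.35], [0, 0, 0, 0, 0.35], [0, 0, 0, 0, 0.35], [0, 0, 0, 0, 0.35]]
  grip_n: 30

```text
clock: 12.32
tcp_pos: [0.4752, -0.1463, 0.0442]
tcp_rot: [2.438, 1.98, 0.001]
ft_force: [0.9, -0.6, 2.7]
width: 0.432
grip_force: 30.0
```

Emit:
advance:
  rows:
    - [[0, 0, 0, 0, 0.35]]

```text
clock: 12.45
tcp_pos: [0.4751, -0.1463, 0.0442]
tcp_rot: [2.438, 1.98, 0.001]
ft_force: [1.6, -1.8, 2.9]
width: 0.432
grip_force: 30.0
```

Gripped the roller (0.432·88 = 38 mm). Swinging up, first half.

Emit:
advance:
  rows:
    - [[0.0032, 0, -0.0129, 0, 0.35], [0.0049, 0, -0.0123, 0, 0.35], [0.0066, 0, -0.0115, 0, 0.35], [0.0081, 0, -0.0105, 0, 0.35], [0.0095, 0, -0.0093, 0, 0.35], [0, 0, 0, 0, 0.35], [0, 0, 0, 0, 0.35]]
  grip_n: 30

```text
clock: 13.32
tcp_pos: [0.4816, -0.1151, 0.1005]
tcp_rot: [2.438, 1.979, 0.001]
ft_force: [4.4, -2.9, -1.5]
width: 0.432
grip_force: 30.0
```

Emit:
advance:
  rows:
    - [[0.0107, 0, -0.0078, 0, 0.35], [0.0117, 0, -0.0063, 0, 0.35], [0.0125, 0, -0.0046, 0, 0.35], [0.013, 0, -0.0028, 0, 0.35], [0.0132, 0, -0.0009, 0, 0.35], [0, 0, 0, 0, 0.35], [0, 0, 0, 0, 0.35]]
  grip_n: 30

```text
clock: 14.2
tcp_pos: [0.4943, -0.0554, 0.1234]
tcp_rot: [2.438, 1.979, 0.001]
ft_force: [2.9, -2.2, 5.9]
width: 0.429
grip_force: 30.0
```

```bash
python3 lev.py | head -3
```

Run:
```python
from h import *
for c in('side','wrist'):
    im,X=cloud(c); np.savez(c+'5.npz',im=im,X=X)
a=np.load('side5.npz')['im'][120:260,230:400]; b=np.load('wrist5.npz')['im']
cv2.imwrite('pics/end.png',np.vstack([cv2.resize(a,(512,420)),b[200-60:320]])[...,::-1])
```

```text
[ 0.49433467 -0.05538636  0.1233726 ] [ 78.13842309 -11.86151676] [ 0.55988168  0.39818125 -0.69308056  2.03085186  0.34496235  0.82679057
 -0.53891346]
tcp in fixture 0.00026063837102331845 -0.05563814154716598Traceback (most recent call last):
  File "lev.py", line 9, in <module>
    f=lambda a:np.round(np.percentile(a[m]*1e3,[1,5,50,95,99]),1); print(m.sum(),f(fx),f(fy),f(h))
                                                                                 ~^^^^
  File "lev.py", line 9, in <lambda>
    f=lambda a:np.round(np.percentile(a[m]*1e3,[1,5,50,95,99]),1); print(m.sum(),f(fx),f(fy),f(h))
                        ~~~~~~~~~~~~~^^^^^^^^^^^^^^^^^^^^^^^^^
    return _quantile_unchecked(
        a, q, axis, out, overwrite_input, method, keepdims, weights)
    return _ureduce(a,
                    func=_quantile_ureduce_func,
    ...<5 lines>...
                    overwrite_input=overwrite_input,
                    method=method)
    r = func(a, **kwargs)
    result = _quantile(arr,
                       quantiles=q,
    ...<2 lines>...
                       out=out,
                       weights=wgt)
    slices_having_nans = np.isnan(arr[-1, ...])
                                  ~~~^^^^^^^^^
IndexError: index -1 is out of bounds for axis 0 with size 0
```

View pics/end.png

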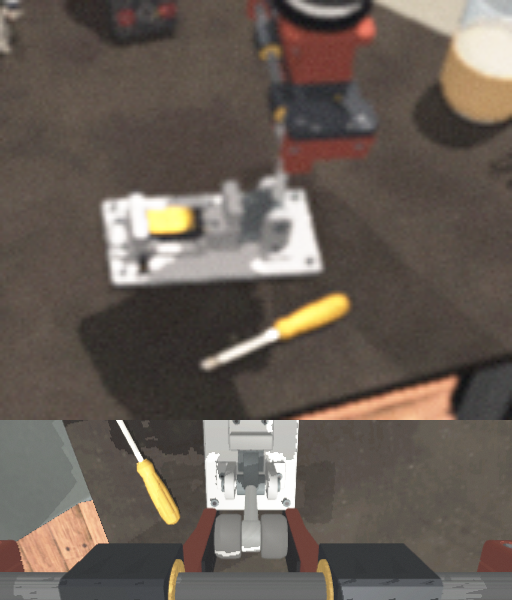

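Emit:
advance:
  rows:
    - [[0.0007, 0, 0, 0, 0.35], [0, 0, 0, 0, 0.35], [0, 0, 0, 0, 0.35]]
  grip_n: 30

```text
clock: 14.72
tcp_pos: [0.4944, -0.0551, 0.1234]
tcp_rot: [2.438, 1.978, -0.0]
ft_force: [2.7, -3.5, 6.3]
width: 0.433
grip_force: 30.0
```

Run:
```python
from h import *
im,X=cloud('wrist'); s=r.read_state(); im=im.astype(int)
ang=np.deg2rad(78.05); o=np.array([.5056,-.0009]);ey=np.array([np.cos(ang),np.sin(ang)]); ex=np.array([ey[1],-ey[0]])
q=X[...,:2]-o; fx,fy=q@ex*1e3,q@ey*1e3; h=X[...,2]*1e3
print((s['tcp_pos'][:2]-o)@ey,s['tcp_pos'])
ye=(abs(fx)<20)&(fy>-10)&(fy<70)&(im[...,0]-im[...,2]>40)&(h>25)
f=lambda a,m:np.round(np.percentile(a[m],[1,50,99]),1) if m.sum() else None
print('yellow',ye.sum(),f(fx,ye),f(fy,ye),f(h,ye))
rl=(abs(fx)<22)&(abs(fy+53)<25)&(h>125)&(h<160); print('roller',f(fx,rl),f(fy,rl),f(h,rl))
hd=(abs(fx)<12)&(fy>-40)&(fy<10)&(h>60)&(h<70); print('head top',f(fy,hd))
for y0 in range(-12,66,3):
    k=(abs(fx)<8)&(abs(fy-y0-1.5)<1.5)&(h<100); print(y0,k.sum(),round(float(np.median(h[k])),0) if k.sum() else '',end='; ')
z=np.load('w1.npz')['X']; q=z[...,:2]-o; gx,gy,gh=q@ex*1e3,q@ey*1e3,z[...,2]*1e3
p=(abs(gy-64)<9)&(gx<-27)&(gx>-42)&(gh>28)&(gh<38); print('\npost',f(gx,p),f(gy,p))
hd=(abs(gx)<12)&(gy>-40)&(gy<10)&(gh>60)&(gh<70); print('head top before',f(gy,hd))
```

```text
-0.05539730977039887 [ 0.49435495 -0.05514448  0.12337326]
yellow 1599 [-12.8  -0.6  12.1] [ 8.3 38.3 56.4] [33.5 38.  39.8]
roller [-21.4   0.   21.2] [-63.8 -49.1 -42.2] [127.  151.1 158.9]
head top [-39.6 -18.1  -8.6]
-12 88 66.0; -9 134 47.0; -6 67 42.0; -3 75 42.0; 0 62 42.0; 3 89 41.0; 6 56 32.0; 9 76 39.0; 12 76 38.0; 15 57 38.0; 18 76 38.0; 21 75 38.0; 24 77 38.0; 27 78 38.0; 30 66 38.0; 33 76 38.0; 36 79 38.0; 39 81 38.0; 42 80 38.0; 45 78 38.0; 48 84 38.0; 51 83 38.0; 54 84 38.0; 57 104 38.0; 60 112 46.0; 63 96 47.0; 
post [-38.6 -33.1 -28.5] [58.7 63.4 68.2]
head top before [-38.1 -26.5 -19.1]
```

```bash
python3 -c "
from workcell import close_job; print(close_job())"
```

```text
the job is handed in; nothing more can be done
None
```

I laid the battery in the nest with its terminals facing the contact head and let go of it. Then I swung the lever upright, moving the head about 10.5 mm by camera against 10.8 mm at full lift, and handed the job in at about 15 s, still gripping the lever.

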